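Swing a freshly oiled cupboard door square by tilting the cupboard

TASK

The small cupboard's heavy free-swinging door has just been oiled, so neither the door nor the cupboard may be touched: work the red knob of the levelling slide beside it so that the door swings by its own weight to stand square out from the cupboard's front, and stays there at rest for several seconds. Keep the swing gentle, never let the door run into either end of its travel, leave the things around alone, and let go of the knob at the end with the door still square and at rest.

Things in the scene. Friction and masses are not known exactly. Their poses are not given: they have to be found in the camera images.
- stand: fixed steel stand under the cupboard and the slide. Origin on the work surface under the middle of the cupboard; x points from the cupboard's front to its back, y to its left as seen from the robot, z up; yaw within 0.2 rad of the world's. The slide's track (260 x 60 mm, 28 mm high) lies along the stand's x, centred at stand (-30, -230) mm
- cupboard: wooden cupboard 150 mm deep (x) x 240 wide (y) x 210 high, top 258 mm above the surface, open front to -x. It tilts sideways about the stand's x axis by 0.4 rad per metre of slide (0.03 rad at most), level at slide 0. Origin on the tilt axis, 36 mm above the surface at stand (0, 20) mm
- door (a joint): door angle about its upright hinge: 0 = shut across the front, 1.571 = square out from the front (pointing along stand -x), growing as it opens to the left. Stops at 0 and 2.5. Starts at rest half open. Swinging faster than 1.5 rad/s is too rough. Friction nominally 0.0024 N m (slows it by 0.17 rad/s2, like 7 mm of slide), damping 0.0027 N m s/rad (time constant 5 s); no spring
- door_edge (a point): middle of the top of the door's free edge, 190 mm from the hinge. Dark door, yellow strip on top, 200 mm wide, 180 high (66 to 246 mm above the surface), 0.6 kg nominal (hidden, 0.55 to 1.7 times) with a heavy iron edge; inertia 0.0141 kg m2, weight times centre distance 0.825 N m: it accelerates at about 58 x tilt x sin(angle), i.e. 23 rad/s2 per metre of slide when square
- door_hinge (a point): top of the door's hinge line, at the cupboard's front left edge, stand (-86, 112) mm, 246 mm above the surface
- slide (a joint): levelling slide along the stand's x axis: 0 = middle, cupboard level; positive = pushed along stand +x (away from the robot), which leans the cupboard to its left and drives the door open; negative = pulled to the robot, drives it shut. Travel -0.075 to 0.075 m, springs back to 0 with 100 N/m, damping 6 N s/m, 0.3 kg
- slide_knob (a point): middle of the slide's red upright round knob, 36 mm in diameter, 46 mm tall (from 57 to 103 mm above the surface, this point at 80 mm), on a thin 18 mm stem; free on all sides and above, grip it from above
- press: wooden tortilla press, 200 x 190 x 69 mm, 2.2 kg, origin under its centre, leave alone
- molcajete: black basalt mortar, 170 mm across, 97 mm high, origin under its centre, leave alone
- mug: white ceramic mug, 80 mm across, 90 mm high, origin under its centre, leave alone
- scoop: orange plastic scoop, about 190 mm long, 60 wide, 40 high, origin under its bowl's rear end, leave alone

How it is judged:
On the way:
1. the door stands square within 0.1 rad and nearly still for 4 s (value of joint door between 1.471 and 1.671 rad and velocity of joint door between -0.1 and 0.1 rad/s), for 4 s.
At the end, for the whole second after the job is handed in: The door stands at 1.571 rad (square) within 0.1 rad, turning slower than 0.06 rad/s, with the knob released, after having stood there within 0.1 rad and below 0.1 rad/s for 4 s (value of joint door between 1.471 and 1.671 rad and velocity of joint door between -0.06 and 0.06 rad/s); the robot touches nothing.
It fails at once if the door runs into an end of its travel (value of joint door below 0.05 rad or value of joint door above 2.45 rad).
It fails at once if the door swings faster than 1.5 rad/s (velocity of joint door below -1.5 rad/s or velocity of joint door above 1.5 rad/s).
It fails at once if the robot touches the door or the cupboard (contact force between any of the arm, the fingers and cupboard above 0.5 N).
It fails at once if the press, molcajete, mug or scoop is disturbed (distance of any of press, molcajete, mug, scoop from where it was at the start of the episode above 0.02 m).
It also fails if it takes over 51 s, if anything falls off the work surface, if the arm or the gripper's body presses on something with over 40 N, if the wrist force passes 120 N, or if a joint passes its speed limit or range.

ROBOT

A 6-joint arm with a two-finger parallel gripper is mounted at the origin on the work surface. World frame = base frame: x ahead of the robot, y to its left, z up, the work surface at z = 0. Lengths are in m, angles in rad, forces in N, time in s.
With the tool pointing down it reaches from about 0.275 to 0.775 m from the base axis. Payload 14.6 kg.
Tool frame: the origin (TCP) lies midway between the tips of the shut fingers; the grasp point (between the pads) lies 19 mm behind it; z points along the fingers, y is the line along which they close (so a half turn about z gives the same grasp; the last joint's range is limited). The gripper opens to 85 mm and grips with 20 to 120 N. Pads are 22 mm wide; open, the fingers measure 114 mm over their backs; the gripper's body (76 mm by 85 mm) begins 54 mm behind the grasp point. The pads swing forward as they close: fully open they stand 13 mm farther back than shut.
Start: joints at [-1.428, 0.263, -0.048, 1.259, 0, 1.415], TCP at [0.154, -0.502, 0.231] pointing down, gripper open.
Joint ranges: [-2.65, 2.65], [-0.89, 1.7], [-1.18, 1.37], [-2.13, 2.11], [-1.35, 1.29], [-3.14, 3.14]. Speed limits (rad/s): [1.89, 1.89, 2.57, 2.79, 3.14, 3.14].

INTERFACE

Orientations are given as a 3x3 rotation matrix whose columns are the frame's x, y, z axes.
In Python, from bench import * gives the robot as it stands.
- The arm moves only by the tool jog_arm, never from a script. Its argument "rows" is a list of rows, each a list of 4 numbers: the shift along the tool's x, y, z in m, then the turn about the tool's z in degrees. A call has 1 to 5 rows; each row shifts and turns the commanded pose from where the row before left it, along the tool's axes as they then stand; what a row does not reach is not made up. A row lasts 1/10 s, in which the tool goes at most 50 mm and 8.59 degrees, less where a joint would pass 70% of its speed; a pose out of reach is approached as far as the arm can. A call with a gripper value outside its range is refused whole. "gripper" is the opening, from 0 (shut) to 1 (fully open), set as the call begins (left out, the last holds). The fingers move at their own pace and stop on an object; the grip force is fixed at half the most. Time passes only in rows, so rows that do not move let the fingers close. It gives the time, the measured TCP pose, the force, the opening and the grip force at its end, in the units of the state.
- state(): the state, without advancing time (a new reading comes with each control period).
- capture(name): name is "scene" or "top"; returns a dict with "frame" (400x640x3 uint8, red, green, blue), "depth" (400x640 float32, m along the optical axis (not along the pixel's ray), 0 where there is no reading), "K" (3x3 intrinsics, pixels), "rvec" (rotation vector, rad) and "tvec" (3), from world to camera coordinates, as OpenCV has them. Camera axes: x right, y down, z forward; pixel columns grow to the right and rows downward; lengths in m; the calibration is good to about 2 mm. A picture is of the moment at which its call begins.
- finish_job(): hands the job in; it is judged then, once.
Trained networks look in a picture, given as the dict that the camera call returned (one of the last four; its "shot" number tells which), for a name from the list of things; names that differ only in an ending like _2 or _b are one class to them, and where a whole thing is asked for, a point or a joint stands for the part that bears it (a point fixed in the world has none). Each returns a list of dicts, best first, with "confidence" (0 to 1); they miss things now and then, are a little off and sometimes report something else, mostly with a low value. They report only what shows in the picture. A call takes as long as a camera call.
- cut_out(picture, target): "mask" (400x640 bool, what is visible of it) and "xy" ([column, row] in pixels, amid what is visible of it).
- pinpoint(picture, target): "xy" ([column, row] in pixels: a listed point, or the origin of a listed thing).
The state is a dict: "time_s": time; "qpos": joint angles; "qd": joint speeds; "joint_torque": joint torques, N m; "eef_pos": TCP position; "orientation": TCP orientation; "ft_force": force on the tool from outside, world axes, zero at the start; "ft_torque": the same for the moment, N m; "opening": finger opening in m; "finger_force": force on a finger pad.
Only numpy, scipy, OpenCV 4.12 (cv2) and the standard library are available. Lean on these libraries where they do the work, as an engineer would, in place of code of your own. Each camera call takes 0.05 s, during which the arm holds its last target. There are 200 camera calls.

## Working session

There is one attempt and no reset: what is moved stays moved. The work goes in short steps, Python scripts to look and compute and a tool call to move; the robot and the scene stay as the last step left them, time stands still between calls to the robot, and variables do not carry over. Pictures are saved under pics/ and viewed, at most 10 in all, crops included, and the job is handed in when it is done.

Besides the shell and the picture viewer there is one more tool, called after "Call:" as name(argument=value, ...), one argument or row to a line, values as JSON. jog_arm: Moves the arm, as the interface text tells. Its arguments: {"type":"object","properties":{"rows":{"type":"array"},"gripper":{"type":"number"}},"required":["rows"]}

```bash
mkdir -p pics; cat > h.py <<'E'
from bench import *
import numpy as np, cv2
def ray(p,xy):
    R=cv2.Rodrigues(np.array(p["rvec"],float))[0]; t=np.array(p["tvec"],float).ravel()
    d=np.linalg.inv(np.array(p["K"]))@np.array([xy[0],xy[1],1.]); return -R.T@t, R.T@d
def at_z(p,xy,z):
    o,d=ray(p,xy); return o+d*(z-o[2])/d[2]
def best(p,n):
    r=pinpoint(p,n); return (r[0]["xy"],r[0]["confidence"]) if r else None
E
python3 - <<'E'
from h import *
s=state(); print(s["time_s"],s["eef_pos"],s["orientation"],s["opening"])
for n in ["scene","top"]:
    p=capture(n); cv2.imwrite(f"pics/{n}0.png",p["frame"][:,:,::-1])
    for t,z in [("door_edge",.246),("door_hinge",.246),("slide_knob",.08),("stand",0),("mug",0),("scoop",0),("molcajete",0),("press",0)]:
        r=best(p,t); print(n,t,r, r and at_z(p,r[0],z).round(4))
E
```

```text
0.0 [ 0.15398645 -0.50162396  0.23082016] [[ 9.55999000e-01  2.93369872e-01 -1.73905147e-04]
 [ 2.93369889e-01 -9.55998431e-01  1.05249701e-03]
 [ 1.42517865e-04 -1.05720462e-03 -9.99999431e-01]] 0.08524982234076553
scene door_edge None None
scene door_hinge ([293.5, 176.6], 0.63) [0.5691 0.112  0.246 ]
scene slide_knob None None
scene stand None None
scene mug None None
scene scoop None None
scene molcajete ([187.5, 244.6], 0.94) [0.3965 0.5058 0.    ]
scene press ([209.6, 204.8], 0.89) [0.5939 0.4718 0.    ]
top door_edge ([339.8, 208.2], 0.85) [ 0.4627 -0.0353  0.246 ]
top door_hinge ([292.7, 172.7], 0.65) [0.5805 0.1148 0.246 ]
top slide_knob ([388.6, 169.9], 0.76) [ 0.6213 -0.2152  0.08  ]
top stand ([326.2, 167.2], 0.87) [0.6523 0.0059 0.    ]
top mug ([453.1, 226.8], 0.82) [ 0.4239 -0.4527  0.    ]
top scoop ([451.4, 172.1], 0.95) [ 0.627  -0.4565  0.    ]
top molcajete ([193.0, 240.2], 0.68) [0.3868 0.4959 0.    ]
top press ([200.2, 179.1], 0.72) [0.6139 0.4748 0.    ]
```

```bash
python3 -c "
import cv2,numpy as np
cv2.imwrite('pics/both.png',cv2.resize(np.vstack([cv2.imread('pics/scene0.png'),cv2.imread('pics/top0.png')]),(480,600)))"
```

```text
(no output)
```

View pics/both.png

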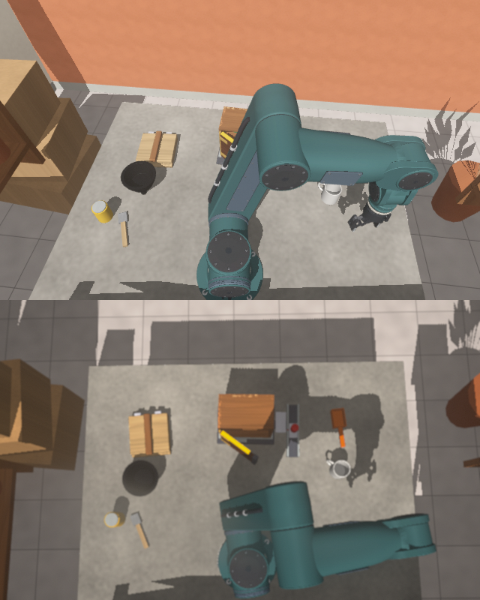

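```bash
cat >> h.py <<'E'
def cloud(p):
    R=cv2.Rodrigues(np.array(p["rvec"],float))[0]; t=np.array(p["tvec"],float).ravel()
    v,u=np.indices(p["depth"].shape); D=p["depth"]
    P=np.stack([u*D,v*D,D],-1)@np.linalg.inv(np.array(p["K"])).T
    return (P-t)@R
YAW=0.0
def door(p):
    m=cv2.inRange(cv2.cvtColor(p["frame"],cv2.COLOR_RGB2HSV),(20,130,90),(36,255,255))
    v,u=np.nonzero(m); P=np.array([at_z(p,(a,b),.246)[:2] for a,b in zip(u,v)])
    P=P[np.hypot(P[:,0]-.58,P[:,1]-.115)<.24]
    vx,vy,cx,cy=cv2.fitLine(P.astype(np.float32),cv2.DIST_HUBER,0,.001,.001).ravel()
    s=(P-[cx,cy])@[vx,vy]; e=np.array([[cx,cy]+k*np.array([vx,vy]) for k in (s.min(),s.max())])
    d=np.array([vx,vy]); far=np.array([cx,cy])-[.58,.115]
    if d@far<0: d=-d
    # shut = -y, square = -x, in stand frame
    c,sn=np.cos(YAW),np.sin(YAW); x=c*d[0]+sn*d[1]; y=-sn*d[0]+c*d[1]
    return np.arctan2(-x,-y), len(P), e.round(3).tolist()
E
python3 - <<'E'
from h import *
p=capture("top"); print(state()["time_s"]); print(door(p))
C=cloud(p)
m=(p["depth"]>0)&(abs(C[...,2]-.258)<.006)&(abs(C[...,0]-.65)<.14)&(abs(C[...,1]-.02)<.17)
Q=C[m][:,:2].astype(np.float32); print(len(Q),cv2.minAreaRect(Q))
for n in ["cupboard","slide","slide_knob"]:
    for r in cut_out(p,n)[:1]:
        mm=r["mask"]; q=C[mm&(p["depth"]>0)]
        print(n,r["confidence"],mm.sum(),np.percentile(q,[2,50,98],axis=0).round(3).tolist())
# track
m=(p["depth"]>0)&(abs(C[...,2]-.028)<.008)&(abs(C[...,0]-.62)<.2)&(abs(C[...,1]+.22)<.06)
Q=C[m][:,:2].astype(np.float32); print(len(Q),cv2.minAreaRect(Q))
f=p["frame"][110:270,260:420]; cv2.imwrite("pics/crop.png",cv2.resize(f[:,:,::-1],(600,600),interpolation=cv2.INTER_CUBIC))
red=cv2.inRange(cv2.cvtColor(p["frame"],cv2.COLOR_RGB2HSV),(0,150,60),(6,255,255))|cv2.inRange(cv2.cvtColor(p["frame"],cv2.COLOR_RGB2HSV),(172,150,60),(180,255,255))
red[:, :370]=0; red[:,405:]=0; v,u=np.nonzero(red); print(len(u),u.mean(),v.mean(),at_z(p,(u.mean(),v.mean()),.1), C[red>0].mean(0))
E
```

```text
0.95
(np.float64(0.6593344089584844), 364, [[0.477, -0.013], [0.572, 0.11]])
3010 ((0.6227092742919922, 0.0010803937911987305), (0.24005773663520813, 0.2246520221233368), 88.58485412597656)
cupboard 0.72 4819 [[0.469, -0.112, 0.051], [0.624, 0.005, 0.256], [0.729, 0.113, 0.266]]
slide 0.66 616 [[0.585, -0.245, 0.019], [0.636, -0.187, 0.034], [0.707, -0.147, 0.108]]
slide_knob 0.93 540 [[0.59, -0.239, 0.016], [0.643, -0.181, 0.034], [0.714, -0.147, 0.107]]
718 ((0.5981841683387756, -0.20764893293380737), (0.0965544730424881, 0.31146547198295593), 88.2854232788086)
57 392.4736842105263 170.28070175438597 [ 0.61540486 -0.22627214  0.1       ] [ 0.61489987 -0.22596191  0.10232987]
```

View pics/crop.png

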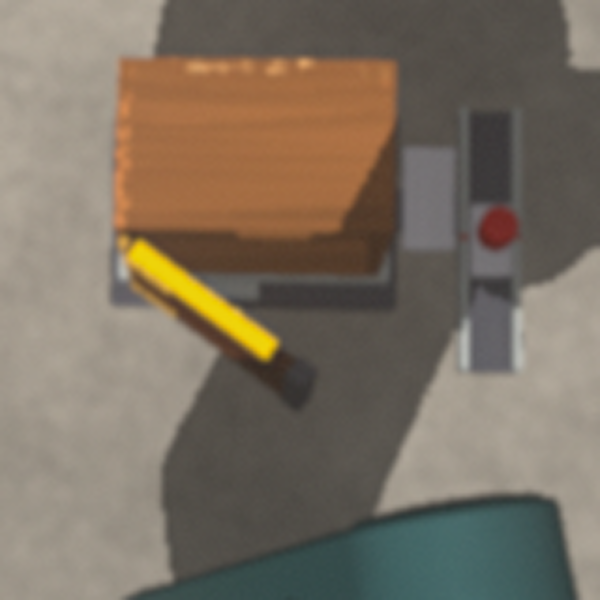

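```bash
python3 - <<'E'
from h import *
p=capture("top"); C=cloud(p)
m=(p["depth"]>0)&(abs(C[...,2]-.258)<.006)&(abs(C[...,0]-.68)<.1)&(abs(C[...,1]-.02)<.17)&(C[...,0]>.605)
Q=C[m][:,:2].astype(np.float32)
print(cv2.minAreaRect(Q))
xs=[];
for y in np.arange(-.08,.11,.01):
    q=Q[abs(Q[:,1]-y)<.006]; xs.append((y,q[:,0].max()))
print(np.polyfit(*np.array(xs).T,1))
for side in (np.max,np.min):
    ys=[(x,side(Q[abs(Q[:,0]-x)<.006][:,1])) for x in np.arange(.62,.71,.01)]
    print(np.polyfit(*np.array(ys).T,1))
# image edges of track by brightness: rails
g=cv2.cvtColor(p["frame"],cv2.COLOR_RGB2GRAY)
l=cv2.createLineSegmentDetector().detect(g)[0].reshape(-1,4)
for a in l:
    if np.hypot(a[2]-a[0],a[3]-a[1])>22 and 285<a[0]<405 and 120<a[1]<215:
        z=.028 if a[0]>380 else .258
        A,B=at_z(p,a[:2],z),at_z(p,a[2:],z); print(a.round(1),A[:2].round(3),B[:2].round(3),np.degrees(np.arctan2(*(B-A)[[1,0]])).round(2))
E
```

```text
((0.6701400876045227, -0.0004894360899925232), (0.24064290523529053, 0.13178646564483643), 89.3376235961914)
[0.03329613 0.73386586]
[0.00165161 0.11827225]
[-0.05961808 -0.07964051]
[294.4 179.4 330.2 205.7] [0.556 0.109] [ 0.469 -0.005] -127.43
[333.2 199.7 297.6 173.8] [ 0.489 -0.015] [0.574 0.098] 52.77
[299.9 125.5 307.7  90.8] [0.734 0.09 ] [0.852 0.064] -12.56
[318.1 203.4 295.9 185.3] [0.477 0.034] [0.537 0.104] 49.79
[380.2 198.5 362.2 238.3] [ 0.527 -0.188] [ 0.384 -0.12 ] 154.48
[364.4 125.3 303.1 124.8] [ 0.732 -0.119] [0.736 0.08 ] 88.68
[350.3 170.4 366.6 137.3] [ 0.583 -0.07 ] [ 0.691 -0.125] -26.85
[367.2 148.2 365.4 190.6] [ 0.655 -0.127] [ 0.516 -0.117] 176.23
[309.3 170.9 350.6 172.4] [0.583 0.061] [ 0.576 -0.071] -92.95
[384.9 161.9 384.8 139.4] [ 0.663 -0.209] [ 0.748 -0.211] -1.54
[395.7 138.1 395.7 164.4] [ 0.752 -0.252] [ 0.653 -0.248] 178.0
[380.2 174.4 380.1 150.6] [ 0.616 -0.191] [ 0.705 -0.193] -1.4
[330.6 185.  361.9 185.5] [ 0.536 -0.007] [ 0.533 -0.107] -91.76
[358.1 182.6 333.1 181.9] [ 0.543 -0.095] [ 0.546 -0.015] 87.41
[363.1 192.6 328.1 191.7] [ 0.51 -0.11] [0.514 0.001] 87.79
```

Call:
jog_arm(
  rows=[
    [0, 0, 0, 6.3],
    [0, 0, 0, 6.3],
    [0, 0, 0, 6.2],
    [0.033, -0.021, 0, 0],
    [0.033, -0.021, 0, 0],
  ],
  gripper=1,
)

```text
time_s: 1.65
eef_pos: [0.2215, -0.4617, 0.2312]
orientation: [[0.999, -0.033, 0.0], [-0.033, -0.999, 0.0], [0.0, -0.0, -1.0]]
ft_force: [0.4, -0.1, -0.0]
opening: 0.0851
finger_force: 0.0
```

Call:
jog_arm(
  rows=[
    [0.033, -0.021, 0, 0],
    [0.033, -0.021, 0, 0],
    [0.033, -0.021, 0, 0],
    [0.033, -0.021, 0, 0],
    [0.033, -0.021, 0, 0],
  ],
)

```text
time_s: 2.15
eef_pos: [0.3907, -0.361, 0.2314]
orientation: [[1.0, -0.03, 0.0], [-0.03, -1.0, -0.0], [0.0, 0.0, -1.0]]
ft_force: [-0.1, -0.6, -0.8]
opening: 0.0853
finger_force: 0.0
```

Call:
jog_arm(
  rows=[
    [0.033, -0.021, 0, 0],
    [0.033, -0.021, 0, 0],
    [0.033, -0.021, 0, 0],
    [0.033, -0.021, 0, 0],
    [0, 0, 0, 0],
  ],
)

```text
time_s: 2.65
eef_pos: [0.5268, -0.2797, 0.2307]
orientation: [[1.0, -0.027, 0.0], [-0.027, -1.0, 0.001], [0.0, -0.001, -1.0]]
ft_force: [0.1, -1.0, -0.7]
opening: 0.0854
finger_force: 0.0
```

Call:
jog_arm(
  rows=[
    [0.029, -0.019, 0, 0],
    [0.029, -0.019, 0, 0],
    [0.029, -0.018, 0, 0],
    [0, 0, 0.02, 0],
    [0, 0, 0.02, 0],
  ],
)

```text
time_s: 3.15
eef_pos: [0.6132, -0.2285, 0.1907]
orientation: [[1.0, -0.029, 0.001], [-0.029, -1.0, -0.0], [0.001, 0.0, -1.0]]
ft_force: [0.2, 1.0, -0.2]
opening: 0.0852
finger_force: 0.0
```

```bash
sed -i 's/^YAW=.*/YAW=-0.03/' h.py; python3 - <<'E'
from h import *
p=capture("top"); print(state()["time_s"],state()["eef_pos"]); print(door(p)); C=cloud(p)
H=cv2.cvtColor(p["frame"],cv2.COLOR_RGB2HSV)
cv2.imwrite("pics/c2.png",cv2.resize(p["frame"][110:310,240:460,::-1],(660,600)))
E
```

```text
3.2 [ 0.6117242  -0.22818616  0.18727298]
(np.float64(0.6203791457868427), 286, [[0.478, -0.012], [0.57, 0.109]])
```

View pics/c2.png

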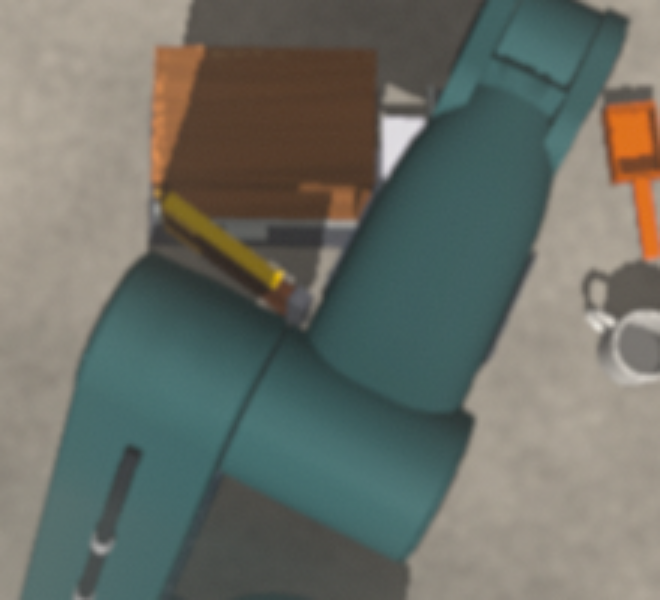

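Call:
jog_arm(
  rows=[
    [0.003, -0.002, 0.035, 0],
    [0, 0, 0.035, 0],
    [0, 0, 0.03, 0],
    [0, 0, 0.025, 0],
    [0, 0, 0, 0],
  ],
)

```text
time_s: 3.7
eef_pos: [0.6137, -0.2264, 0.0638]
orientation: [[1.0, -0.031, -0.004], [-0.031, -1.0, 0.002], [-0.005, -0.002, -1.0]]
ft_force: [-0.6, -0.2, -0.3]
opening: 0.0854
finger_force: 0.0
```

```bash
python3 - <<'E'
from h import *
p=capture("top"); s=state(); print(s["time_s"],s["eef_pos"],s["ft_force"]); print(door(p))
q=capture("scene")
a=np.vstack([p["frame"][110:260,240:460],q["frame"][100:250,240:460]])
cv2.imwrite("pics/c3.png",cv2.resize(a[:,:,::-1],(440,600)))
try: print(door(q))
except Exception as e: print(e)
E
```

```text
3.75 [ 0.61472362 -0.2268488   0.0659329 ] [ 0.50834927 -0.70285542  1.04188225]
(np.float64(0.5600861508059389), 149, [[0.509, 0.018], [0.57, 0.109]])
(np.float64(0.6462817250901468), 93, [[0.476, -0.013], [0.52, 0.041]])
```

View pics/c3.png

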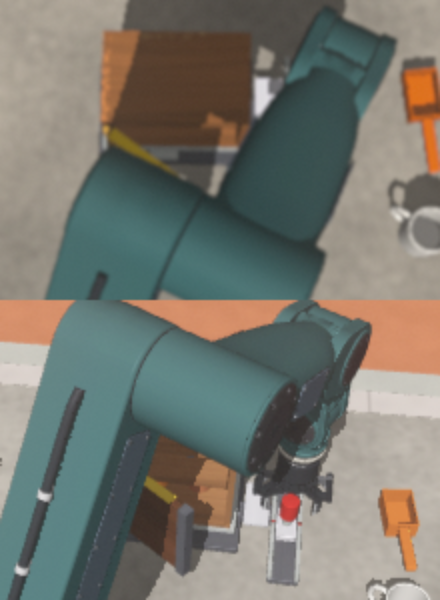

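```bash
cat >> h.py <<'E'
def dpt(a,r,z,H=(.578,.113)):
    h=a; x=-np.sin(h); y=-np.cos(h); c,s=np.cos(YAW),np.sin(YAW)
    return np.array([H[0]+r*(c*x-s*y),H[1]+r*(s*x+c*y),z])
def proj(p,P):
    return cv2.projectPoints(np.atleast_2d(np.array(P,float)),np.array(p["rvec"],float),np.array(p["tvec"],float),np.array(p["K"],float),None)[0][:,0]
E
python3 - <<'E'
from h import *
for n in ["top","scene"]:
    p=capture(n); R=cv2.Rodrigues(np.array(p["rvec"],float))[0]; t=np.array(p["tvec"]).ravel()
    print(n,"cam",(-R.T@t).round(2))
    for a in [.62,.8,1.,1.2,1.4,1.571,1.8]:
        o=[]
        for z in (.246,.16,.07):
            for r in (.02,.06,.1,.14,.18,.2):
                P=dpt(a,r,z); u,v=proj(p,P)[0]; d=p["depth"][int(round(v)),int(round(u))]; zc=(R@P+t)[2]
                o.append('.' if d==0 else 'V' if d>zc-.04 else 'x')
            o.append(' ')
        print(a,''.join(o), proj(p,dpt(a,.19,.246))[0].round(0))
E
```

```text
top cam [0.23 0.01 1.89]
0.62 VVVxxx xxxxxx xxxxxx  [341. 208.]
0.8 Vxxxxx xxxxxx xxxxxx  [334. 216.]
1.0 Vxxxxx xxxxxx xxxxxx  [324. 223.]
1.2 Vxxxxx xxxxxx xxxxxx  [313. 228.]
1.4 Vxxxxx xxxxxx xxxxxx  [302. 231.]
1.571 Vxxxxx xxxxxx xxxxxx  [292. 232.]
1.8 Vxxxxx Vxxxxx xxxxxx  [278. 230.]
scene cam [-0.45 -0.08  1.41]
0.62 xxVVVV xx.VxV xVVVVV  [333. 204.]
0.8 xxxVVV xxVVVV xxVVVV  [326. 209.]
1.0 xxxVVV xxxVVV xxVVVV  [316. 214.]
1.2 xxxxxV xxxxVV xxVVVV  [305. 217.]
1.4 xxxxxx xxxxxx xxxxVV  [293. 218.]
1.571 xxxxxx xxxxxx xxxxxx  [284. 217.]
1.8 xxxxxx xxxxxx xxxxxx  [271. 215.]
```

Call:
jog_arm(
  rows=[
    [0, 0, 0.007, 0],
    [0, 0, 0, 0],
    [0, 0, 0, 0],
    [0, 0, 0, 0],
    [0, 0, 0, 0],
  ],
  gripper=0,
)

```text
time_s: 4.4
eef_pos: [0.6161, -0.2279, 0.06]
orientation: [[1.0, -0.031, 0.001], [-0.031, -1.0, -0.002], [0.001, 0.002, -1.0]]
ft_force: [0.0, -5.7, 2.2]
opening: 0.0348
finger_force: 60.7
```

```bash
cat >> h.py <<'E'
def meas(name="scene",X0=.614,log=True):
    p=capture(name); s=state(); sl=s["eef_pos"][0]-X0
    m=cv2.inRange(cv2.cvtColor(p["frame"],cv2.COLOR_RGB2HSV),(20,130,70),(36,255,255))
    v,u=np.nonzero(m); H=np.array([.578,.113+.4*sl*.21])
    P=np.array([at_z(p,(a,b),.246)[:2] for a,b in zip(u,v)])-H
    r=np.hypot(*P.T); P=P[(r<.22)&(r>.06)]; r=r[(r<.22)&(r>.06)]
    c,sn=np.cos(YAW),np.sin(YAW); x=c*P[:,0]+sn*P[:,1]; y=-sn*P[:,0]+c*P[:,1]
    a=np.arctan2(-x,-y) if len(P) else np.array([np.nan]); r=r if len(P) else np.array([1.])
    k=np.abs(a-np.median(a))<.25; ang=np.average(a[k],weights=r[k]**2)
    e=best(p,"door_edge"); ae=None
    if e:
        E=at_z(p,e[0],.246)[:2]-H; X=c*E[0]+sn*E[1]; Y=-sn*E[0]+c*E[1]; ae=(round(float(np.arctan2(-X,-Y)),3),round(float(np.hypot(X,Y)),3),e[1])
    t=s["time_s"]
    print("t %.2f ang %.3f n %d edge %s slide %.4f F %s"%(t,ang,len(P),ae,sl,s["ft_force"].round(1)))
    open("log.txt","a").write("%f %f %f %d\n"%(t,ang,sl,len(P)))
    return p
E
python3 -c "
from h import *
meas(); meas('top')
s=state(); print(s['eef_pos'],s['opening'],s['finger_force'])"
```

```text
t 4.45 ang 0.649 n 89 edge (0.655, 0.184, 0.88) slide 0.0020 F [-0.1 -5.6  1.8]
t 4.55 ang 0.608 n 40 edge None slide 0.0020 F [-1.  -5.9  1.6]
[ 0.61605561 -0.22788075  0.05997806] 0.034577974389434656 60.73018491268158
```

Call:
jog_arm(
  rows=[
    [0.01, 0, 0, 0],
    [0.01, 0, 0, 0],
    [0.01, 0, 0, 0],
    [0.01, 0, 0, 0],
    [0, 0, 0, 0],
  ],
)

```text
time_s: 5.1
eef_pos: [0.6565, -0.2291, 0.0599]
orientation: [[1.0, -0.031, 0.001], [-0.031, -1.0, -0.002], [0.001, 0.002, -1.0]]
ft_force: [-5.2, -5.6, 6.5]
opening: 0.035
finger_force: 61.2
```

```bash
sed -i 's/X0=.614/X0=.616/' h.py; python3 -c "
from h import *
meas()"
```

```text
t 5.15 ang 0.662 n 77 edge (0.651, 0.184, 0.79) slide 0.0400 F [-3.2 -6.7  6.2]
```

Call:
jog_arm(
  rows=[
    [0, 0, 0, 0],
    [0, 0, 0, 0],
    [0, 0, 0, 0],
  ],
)

```text
time_s: 5.5
eef_pos: [0.6554, -0.229, 0.06]
orientation: [[1.0, -0.031, -0.0], [-0.031, -1.0, -0.002], [0.0, 0.002, -1.0]]
ft_force: [-3.9, -6.0, 4.5]
opening: 0.0347
finger_force: 61.2
```

```bash
python3 -c "
from h import *
meas()"
```

```text
t 5.55 ang 0.735 n 70 edge (0.759, 0.181, 0.94) slide 0.0394 F [-4.7 -6.2  5.5]
```

Call:
jog_arm(
  rows=[
    [0, 0, 0, 0],
    [0, 0, 0, 0],
    [0, 0, 0, 0],
  ],
)

```text
time_s: 5.9
eef_pos: [0.6554, -0.2291, 0.06]
orientation: [[1.0, -0.031, -0.0], [-0.031, -1.0, -0.002], [-0.0, 0.002, -1.0]]
ft_force: [-4.2, -6.0, 5.4]
opening: 0.0346
finger_force: 61.2
```

```bash
python3 -c "
from h import *
meas()"
```

```text
t 5.95 ang 0.873 n 54 edge (0.811, 0.181, 0.61) slide 0.0394 F [-3.3 -5.5  4.1]
```

Call:
jog_arm(
  rows=[
    [-0.02, 0, 0, 0],
    [-0.02, 0, 0, 0],
  ],
)

```text
time_s: 6.2
eef_pos: [0.6159, -0.2278, 0.06]
orientation: [[1.0, -0.031, 0.002], [-0.031, -1.0, -0.002], [0.002, 0.002, -1.0]]
ft_force: [1.2, -7.8, 3.5]
opening: 0.0347
finger_force: 61.3
```

```bash
python3 -c "
from h import *
meas()"
```

```text
t 6.25 ang 1.025 n 33 edge None slide -0.0031 F [ 1.1 -7.3 -4.9]
```

Call:
jog_arm(
  rows=[
    [0, 0, 0, 0],
    [0, 0, 0, 0],
  ],
)

```text
time_s: 6.5
eef_pos: [0.6159, -0.2279, 0.06]
orientation: [[1.0, -0.031, 0.001], [-0.031, -1.0, -0.002], [0.001, 0.002, -1.0]]
ft_force: [-0.2, -6.5, 1.2]
opening: 0.0347
finger_force: 61.2
```

```bash
python3 -c "
from h import *
meas()"
```

```text
Traceback (most recent call last):
  File "h.py", line 40, in meas
    k=np.abs(a-np.median(a))<.25; ang=np.average(a[k],weights=r[k]**2)
                                      ~~~~~~~~~~^^^^^^^^^^^^^^^^^^^^^^
ZeroDivisionError: Weights sum to zero, can't be normalized
```

Call:
jog_arm(
  rows=[
    [0, 0, 0, 0],
    [0, 0, 0, 0],
    [0, 0, 0, 0],
    [0, 0, -0.04, 0],
    [0, 0, -0.04, 0],
  ],
  gripper=1,
)

```text
time_s: 7.05
eef_pos: [0.6149, -0.2263, 0.1395]
orientation: [[1.0, -0.03, -0.002], [-0.03, -1.0, 0.001], [-0.002, -0.001, -1.0]]
ft_force: [0.7, -0.4, 0.3]
opening: 0.0853
finger_force: 0.0
```

Call:
jog_arm(
  rows=[
    [0, 0, -0.04, 0],
    [-0.03, 0.02, -0.03, 0],
    [-0.03, 0.03, 0, 0],
    [-0.03, 0.03, 0, 0],
    [-0.03, 0.03, 0, 0],
  ],
)

```text
time_s: 7.55
eef_pos: [0.4912, -0.3337, 0.2096]
orientation: [[1.0, -0.03, 0.0], [-0.03, -1.0, -0.0], [0.0, 0.0, -1.0]]
ft_force: [0.1, -0.0, -1.1]
opening: 0.0852
finger_force: 0.0
```

```bash
sed -i 's/    k=np.abs(a-np.median/    if not len(P): a=r=np.array([.01])\n    k=np.abs(a-np.median/; s/sl=s\["eef_pos"\]\[0\]-X0/sl=(s["eef_pos"][0]-X0)*(s["opening"]<.04)/' h.py; python3 - <<'E'
from h import *
q=meas(); p=meas("top")
cv2.imwrite("pics/c4.png",cv2.resize(np.vstack([p["frame"][110:260,240:460],q["frame"][100:250,240:460]])[:,:,::-1],(440,600)))
E
```

```text
t 7.60 ang 0.010 n 0 edge None slide -0.0000 F [-2.4 -7.4  0.9]
t 7.70 ang 1.573 n 201 edge (1.591, 0.196, 0.9) slide -0.0000 F [0.4 0.2 0.4]
```

View pics/c4.png

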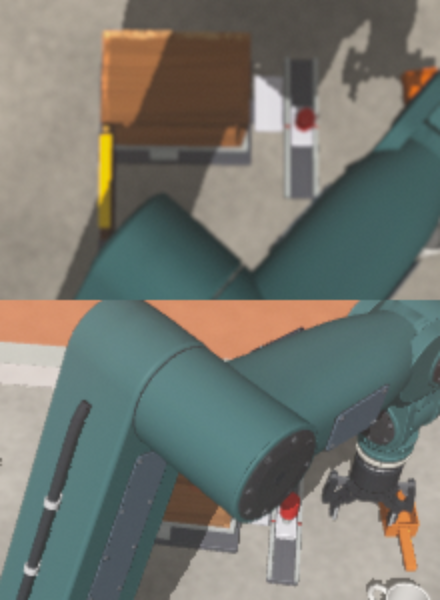

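```bash
python3 - <<'E'
from h import *
meas("top");meas("top")
E
```

```text
t 7.80 ang 1.601 n 209 edge (1.552, 0.197, 0.79) slide -0.0000 F [0.9 0.  0.6]
t 7.90 ang 1.625 n 209 edge (1.634, 0.191, 0.91) slide -0.0000 F [ 1.  -0.8 -0.4]
```

Call:
jog_arm(
  rows=[
    [0, 0, 0, 0],
    [0, 0, 0, 0],
    [0, 0, 0, 0],
  ],
)

```text
time_s: 8.25
eef_pos: [0.4926, -0.3328, 0.2092]
orientation: [[1.0, -0.03, -0.0], [-0.03, -1.0, 0.0], [-0.0, -0.0, -1.0]]
ft_force: [0.6, 0.2, -0.4]
opening: 0.0854
finger_force: 0.0
```

```bash
python3 - <<'E'
from h import *
meas("top")
E
```

```text
t 8.30 ang 1.705 n 214 edge (1.714, 0.19, 0.65) slide -0.0000 F [ 0.7 -0.6  0.1]
```

Call:
jog_arm(
  rows=[
    [0, 0, 0, 0],
    [0, 0, 0, 0],
    [0, 0, 0, 0],
    [0, 0, 0, 0],
    [0, 0, 0, 0],
  ],
)

```text
time_s: 8.85
eef_pos: [0.4923, -0.3331, 0.2093]
orientation: [[1.0, -0.03, 0.0], [-0.03, -1.0, -0.0], [0.0, 0.0, -1.0]]
ft_force: [-0.0, -0.6, 0.1]
opening: 0.0852
finger_force: 0.0
```

```bash
python3 - <<'E'
from h import *
meas("top")
E
```

```text
t 8.90 ang 1.794 n 226 edge (1.788, 0.195, 0.96) slide -0.0000 F [-1.  -0.7 -0.3]
```

Call:
jog_arm(
  rows=[
    [0, 0, 0, 0],
    [0, 0, 0, 0],
    [0, 0, 0, 0],
    [0, 0, 0, 0],
    [0, 0, 0, 0],
  ],
)

```text
time_s: 9.45
eef_pos: [0.4923, -0.3331, 0.2093]
orientation: [[1.0, -0.03, -0.0], [-0.03, -1.0, 0.0], [-0.0, -0.0, -1.0]]
ft_force: [-0.7, -0.8, 0.2]
opening: 0.0852
finger_force: 0.0
```

```bash
cat > sim.py <<'E'
import numpy as np
from scipy.optimize import least_squares
def sim(a,v,t0,t1,sl,f,tau,g,b,dt=.005):
    T=[t0];A=[a];V=[v]; t=t0
    while t<t1:
        acc=g*(sl(t)+b)*np.sin(a)-v/tau
        if abs(v)<1e-9 and abs(acc)<f: acc=0
        else:
            s=np.sign(v) if abs(v)>1e-9 else np.sign(acc); acc-=f*s
        vn=v+acc*dt
        if v*vn<0: vn=0.
        v=vn;a+=v*dt;t+=dt;T.append(t);A.append(a);V.append(v)
    return np.array(T),np.array(A),np.array(V)
E
python3 - <<'E'
from h import *; from sim import *
meas("top")
sl=lambda t:np.interp(t,[0,4.6,4.7,5.05,5.95,6.2,99],[0,0,.008,.0395,.0395,0,0])
L=np.loadtxt("log.txt"); L=L[(L[:,3]>0)]; L=L[~((L[:,0]>4.5)&(L[:,0]<4.6))]; t=L[:,0]-.05; y=L[:,1]; print(np.c_[t,y].round(3).tolist())
early=t<7
def res(x,full=False):
    f,tau,g,b,a0,off=x
    T,A,V=sim(a0,0,4.4,10.5,sl,f,tau,g,b)
    r=np.interp(t,T,A)+np.where(early,off,0)-y
    return np.r_[r/.012,(tau-5)/1.5,(g-23)/1.,b/.001,off/.015]
for f0 in (.08,.15):
    s=least_squares(res,[f0,5,23,0,.64,0],diff_step=1e-3); print(s.x.round(4),s.cost,(res(s.x)[:len(t)]*.012).round(3))
T,A,V=sim(s.x[4],0,4.4,12,sl,*s.x[:4]); print(A[-1],V[-1],abs(V).max())
E
```

```text
t 9.50 ang 1.859 n 225 edge (1.804, 0.189, 0.71) slide -0.0000 F [ 0.2 -0.2  1.2]
[[4.4, 0.649], [5.1, 0.662], [5.5, 0.735], [5.9, 0.873], [6.2, 1.025], [7.65, 1.573], [7.75, 1.601], [7.85, 1.625], [8.25, 1.705], [8.85, 1.794], [9.45, 1.859]]
[9.43000e-02 4.79870e+00 2.21286e+01 3.00000e-04 6.37100e-01 9.20000e-03] 1.1591142013725597 [-0.003 -0.002 -0.002  0.002 -0.     0.001 -0.001 -0.     0.005  0.007
 -0.008]
[9.43000e-02 4.79810e+00 2.21286e+01 3.00000e-04 6.37100e-01 9.20000e-03] 1.1591140916950335 [-0.003 -0.002 -0.002  0.002 -0.     0.001 -0.001 -0.     0.005  0.007
 -0.008]
1.8662259840222577 0.0 0.519043823984594
```

Call:
jog_arm(
  rows=[
    [0, 0, 0, 0],
    [0, 0, 0, 0],
    [0, 0, 0, 0],
    [0, 0, 0, 0],
    [0, 0, 0, 0],
  ],
)

```text
time_s: 10.05
eef_pos: [0.4923, -0.3331, 0.2093]
orientation: [[1.0, -0.03, -0.0], [-0.03, -1.0, 0.0], [-0.0, -0.0, -1.0]]
ft_force: [-0.3, -0.1, 0.3]
opening: 0.0857
finger_force: 0.0
```

```bash
python3 -c "
from h import *
meas('top')"
```

```text
t 10.10 ang 1.900 n 227 edge (1.888, 0.187, 0.82) slide -0.0000 F [-0.6  0.4  0.6]
```

Call:
jog_arm(
  rows=[
    [0, 0, 0, 0],
    [0, 0, 0, 0],
    [0, 0, 0, 0],
    [0, 0, 0, 0],
    [0, 0, 0, 0],
  ],
)

```text
time_s: 10.65
eef_pos: [0.4923, -0.3331, 0.2093]
orientation: [[1.0, -0.03, -0.0], [-0.03, -1.0, -0.0], [-0.0, 0.0, -1.0]]
ft_force: [0.3, -0.1, 0.3]
opening: 0.0852
finger_force: 0.0
```

```bash
python3 - <<'E'
from h import *; from sim import *
meas("top"); meas("top")
sl=lambda t:np.interp(t,[0,4.6,4.7,5.05,5.95,6.2,99],[0,0,.008,.0395,.0395,0,0])
L=np.loadtxt("log.txt"); L=L[(L[:,3]>0)]; L=L[~((L[:,0]>4.5)&(L[:,0]<4.6))]; t=L[:,0]-.05; y=L[:,1]
early=t<7
def res(x,full=False):
    f,tau,g,b,a0,off=x
    T,A,V=sim(a0,0,4.4,12.5,sl,f,tau,g,b)
    r=np.interp(t,T,A)+np.where(early,off,0)-y
    return np.r_[r/.008,(tau-5)/1.5,(g-23)/1.,b/.002,off/.015]
s=least_squares(res,[.08,5,23,0,.64,0],diff_step=1e-3); print(s.x.round(4).tolist(),s.cost,(res(s.x)[:len(t)]*.008).round(3))
f,tau,g,b=s.x[:4]; a0=y[-2:].mean()
# pull: -S ramp over .3s, hold H, back over .3
for S in (.015,.02,.025):
  for H in np.arange(0,1.3,.1):
    pl=lambda t:np.interp(t,[0,.3,.3+H,.6+H],[0,-S,-S,0])
    o=[sim(a0,0,0,8,pl,f*k,tau,g,b)[1:] for k in (.85,1,1.15)]
    if 1.45<o[1][0][-1]<1.7: print(S,round(H,1),[(round(q[0][-1],3),round(q[1].min(),3)) for q in o])
E
```

```text
t 10.70 ang 1.917 n 228 edge (1.908, 0.189, 0.87) slide -0.0000 F [-0.7 -0.7 -0.4]
t 10.80 ang 1.917 n 226 edge (1.886, 0.178, 0.81) slide -0.0000 F [ 0.3 -0.5 -0.3]
[0.0881, 3.0677, 21.7197, 0.0019, 0.643, -0.0002] 3.919770153139366 [-0.006 -0.004 -0.     0.006  0.004 -0.002 -0.004 -0.004  0.     0.007
  0.005  0.    -0.003 -0.003]
0.015 1.0 [(np.float64(1.659), np.float64(-0.189)), (np.float64(1.694), np.float64(-0.175)), (np.float64(1.724), np.float64(-0.161))]
0.015 1.1 [(np.float64(1.623), np.float64(-0.203)), (np.float64(1.662), np.float64(-0.187)), (np.float64(1.696), np.float64(-0.172))]
0.015 1.2 [(np.float64(1.585), np.float64(-0.216)), (np.float64(1.628), np.float64(-0.2)), (np.float64(1.666), np.float64(-0.184))]
0.02 0.6 [(np.float64(1.665), np.float64(-0.208)), (np.float64(1.694), np.float64(-0.197)), (np.float64(1.719), np.float64(-0.186))]
0.02 0.7 [(np.float64(1.613), np.float64(-0.231)), (np.float64(1.647), np.float64(-0.219)), (np.float64(1.677), np.float64(-0.207))]
0.02 0.8 [(np.float64(1.559), np.float64(-0.253)), (np.float64(1.598), np.float64(-0.24)), (np.float64(1.632), np.float64(-0.227))]
0.02 0.9 [(np.float64(1.502), np.float64(-0.275)), (np.float64(1.546), np.float64(-0.261)), (np.float64(1.585), np.float64(-0.247))]
0.02 1.0 [(np.float64(1.441), np.float64(-0.297)), (np.float64(1.491), np.float64(-0.282)), (np.float64(1.534), np.float64(-0.267))]
0.025 0.4 [(np.float64(1.662), np.float64(-0.222)), (np.float64(1.689), np.float64(-0.213)), (np.float64(1.712), np.float64(-0.203))]
0.025 0.5 [(np.float64(1.594), np.float64(-0.255)), (np.float64(1.627), np.float64(-0.244)), (np.float64(1.656), np.float64(-0.234))]
0.025 0.6 [(np.float64(1.522), np.float64(-0.286)), (np.float64(1.561), np.float64(-0.275)), (np.float64(1.595), np.float64(-0.263))]
0.025 0.7 [(np.float64(1.445), np.float64(-0.317)), (np.float64(1.489), np.float64(-0.304)), (np.float64(1.529), np.float64(-0.292))]
```

Call:
jog_arm(
  rows=[
    [0.03, -0.027, 0, 0],
    [0.03, -0.027, 0, 0],
    [0.03, -0.027, 0, 0],
    [0.03, -0.027, 0, 0],
    [0, 0, 0.03, 0],
  ],
)

```text
time_s: 11.35
eef_pos: [0.62, -0.2265, 0.1816]
orientation: [[1.0, -0.027, 0.006], [-0.027, -1.0, -0.002], [0.006, 0.002, -1.0]]
ft_force: [-0.2, -0.7, -0.0]
opening: 0.0856
finger_force: 0.0
```

Call:
jog_arm(
  rows=[
    [0, 0, 0.03, 0],
    [0, 0, 0.03, 0],
    [0, 0, 0.03, 0],
    [0, 0, 0.025, 0],
    [0, 0, 0, 0],
  ],
)

```text
time_s: 11.85
eef_pos: [0.6138, -0.2279, 0.0612]
orientation: [[1.0, -0.03, -0.005], [-0.03, -1.0, 0.002], [-0.005, -0.002, -1.0]]
ft_force: [-0.7, 0.6, 0.7]
opening: 0.0855
finger_force: 0.0
```

Call:
jog_arm(
  rows=[
    [0, 0, 0, 0],
    [0, 0, 0, 0],
    [0, 0, 0, 0],
    [0, 0, 0, 0],
    [0, 0, 0, 0],
  ],
  gripper=0,
)

```text
time_s: 12.35
eef_pos: [0.6164, -0.228, 0.0659]
orientation: [[1.0, -0.03, 0.003], [-0.03, -1.0, 0.001], [0.003, -0.001, -1.0]]
ft_force: [1.0, 7.9, 10.7]
opening: 0.0346
finger_force: 60.1
```

Call:
jog_arm(
  rows=[
    [-0.007, 0, 0, 0],
    [-0.007, 0, 0, 0],
    [-0.006, 0, 0, 0],
    [0, 0, 0, 0],
    [0, 0, 0, 0],
  ],
)

```text
time_s: 12.85
eef_pos: [0.5965, -0.2274, 0.0659]
orientation: [[1.0, -0.03, 0.003], [-0.03, -1.0, 0.001], [0.003, -0.001, -1.0]]
ft_force: [2.8, 8.6, 10.3]
opening: 0.0348
finger_force: 60.1
```

Call:
jog_arm(
  rows=[
    [0, 0, 0, 0],
    [0, 0, 0, 0],
    [0, 0, 0, 0],
    [0, 0, 0, 0],
    [0, 0, 0, 0],
  ],
)

```text
time_s: 13.35
eef_pos: [0.5967, -0.2274, 0.0659]
orientation: [[1.0, -0.03, 0.003], [-0.03, -1.0, 0.001], [0.003, -0.001, -1.0]]
ft_force: [1.8, 8.7, 10.0]
opening: 0.0348
finger_force: 60.1
```

Call:
jog_arm(
  rows=[
    [0.007, 0, 0, 0],
    [0.007, 0, 0, 0],
    [0.006, 0, 0, 0],
  ],
)

```text
time_s: 13.65
eef_pos: [0.6167, -0.228, 0.0659]
orientation: [[1.0, -0.03, 0.003], [-0.03, -1.0, 0.001], [0.003, -0.001, -1.0]]
ft_force: [0.2, 7.2, 10.9]
opening: 0.0351
finger_force: 60.1
```

Call:
jog_arm(
  rows=[
    [0, 0, 0, 0],
    [0, 0, 0, 0],
    [0, 0, 0, 0],
    [0, 0, -0.04, 0],
    [0, 0, -0.04, 0],
  ],
  gripper=1,
)

```text
time_s: 14.15
eef_pos: [0.6146, -0.2286, 0.1446]
orientation: [[1.0, -0.031, -0.002], [-0.031, -1.0, 0.001], [-0.002, -0.001, -1.0]]
ft_force: [1.5, -0.1, 0.7]
opening: 0.0857
finger_force: 0.0
```

Call:
jog_arm(
  rows=[
    [0, 0, -0.04, 0],
    [-0.03, 0.02, -0.03, 0],
    [-0.03, 0.03, 0, 0],
    [-0.03, 0.03, 0, 0],
    [-0.03, 0.03, 0, 0],
  ],
)

```text
time_s: 14.65
eef_pos: [0.4908, -0.3359, 0.2146]
orientation: [[1.0, -0.03, 0.0], [-0.03, -1.0, -0.0], [0.0, 0.0, -1.0]]
ft_force: [0.8, -0.9, -0.3]
opening: 0.0856
finger_force: 0.0
```

```bash
python3 -c "
from h import *
for i in range(4): meas('top')"
```

```text
t 14.70 ang 1.627 n 206 edge (1.612, 0.196, 0.63) slide -0.0000 F [-2.2 -6.8  1.1]
t 14.80 ang 1.622 n 210 edge (1.61, 0.186, 0.85) slide -0.0000 F [0.2 0.9 0. ]
t 14.90 ang 1.620 n 211 edge (1.583, 0.193, 0.94) slide -0.0000 F [-0.4  0.5  0.6]
t 15.00 ang 1.617 n 210 edge (1.602, 0.19, 0.81) slide -0.0000 F [-0.6  0.2 -1.3]
```

Call:
jog_arm(
  rows=[
    [0, 0, 0, 0],
    [0, 0, 0, 0],
    [0, 0, 0, 0],
    [0, 0, 0, 0],
    [0, 0, 0, 0],
  ],
)

```text
time_s: 15.55
eef_pos: [0.4923, -0.3351, 0.2143]
orientation: [[1.0, -0.03, 0.0], [-0.03, -1.0, -0.0], [0.0, 0.0, -1.0]]
ft_force: [0.0, 0.3, -0.2]
opening: 0.0855
finger_force: 0.0
```

```bash
python3 - <<'E'
from h import *
for i in range(2):
    p=meas("top"); print(door(p))
g=cv2.cvtColor(p["frame"],cv2.COLOR_RGB2GRAY); C=cloud(p)
for a in cv2.createLineSegmentDetector().detect(g)[0].reshape(-1,4):
    if np.hypot(a[2]-a[0],a[3]-a[1])>15 and 280<a[0]<402 and 120<a[1]<215:
        o=[]
        for z in (.028,.246,.258):
            A,B=at_z(p,a[:2],z),at_z(p,a[2:],z); o.append(np.degrees(np.arctan2(*(B-A)[[1,0]])).round(1))
        print(a.round(1),o)
for n in ("door_hinge","door_edge"): print(n,at_z(p,best(p,n)[0],.246))
cv2.imwrite("pics/c5.png",cv2.resize(p["frame"][115:255,270:410,::-1],(600,600),interpolation=cv2.INTER_CUBIC))
E
```

```text
t 15.60 ang 1.616 n 208 edge (1.565, 0.199, 0.95) slide -0.0000 F [-0.2 -0.   0.4]
(np.float64(1.6112989293349451), 305, [[0.417, 0.125], [0.57, 0.114]])
t 15.70 ang 1.616 n 207 edge (1.592, 0.191, 0.64) slide -0.0000 F [ 0.1  0.7 -0.3]
(np.float64(1.6105971850109848), 306, [[0.417, 0.125], [0.57, 0.115]])
[366.5 140.6 365.6 190.6] [np.float64(177.6), np.float64(177.6), np.float64(177.6)]
[390.  164.2 368.4 146.8] [np.float64(49.3), np.float64(49.3), np.float64(49.3)]
[380.4 174.4 379.9 158.1] [np.float64(0.0), np.float64(0.0), np.float64(0.0)]
[323.  205.7 364.9 243.7] [np.float64(-133.3), np.float64(-133.3), np.float64(-133.3)]
[396.1 139.4 396.9 171.9] [np.float64(179.4), np.float64(179.4), np.float64(179.4)]
[395.9 184.4 395.8 205.6] [np.float64(178.0), np.float64(178.0), np.float64(178.0)]
[384.9 208.1 384.9 184.4] [np.float64(-1.8), np.float64(-1.8), np.float64(-1.8)]
[343.4 193.2 334.8 217. ] [np.float64(159.4), np.float64(159.4), np.float64(159.4)]
[364.4 192.2 319.4 191.9] [np.float64(88.8), np.float64(88.8), np.float64(88.8)]
[299.8 125.4 307.6  90.8] [np.float64(-12.7), np
[... 170 characters left out ...]
oat64(89.3), np.float64(89.3)]
[288.7 178.1 286.9 209.4] [np.float64(176.6), np.float64(176.6), np.float64(176.6)]
[384.9 156.9 384.7 139.4] [np.float64(-1.0), np.float64(-1.0), np.float64(-1.0)]
[381.9 183.1 381.9 205.6] [np.float64(178.3), np.float64(178.3), np.float64(178.3)]
[297.7 193.1 295.1 226.9] [np.float64(175.4), np.float64(175.4), np.float64(175.4)]
[345.6 182.3 299.4 182.2] [np.float64(89.0), np.float64(89.0), np.float64(89.0)]
[318.1 191.7 299.4 191.2] [np.float64(87.7), np.float64(87.7), np.float64(87.7)]
[312.7 212.7 301.8 223.1] [np.float64(133.6), np.float64(133.6), np.float64(133.6)]
door_hinge [0.57725919 0.11964746 0.246     ]
door_edge [0.3868276  0.12278966 0.246     ]
```

View pics/c5.png

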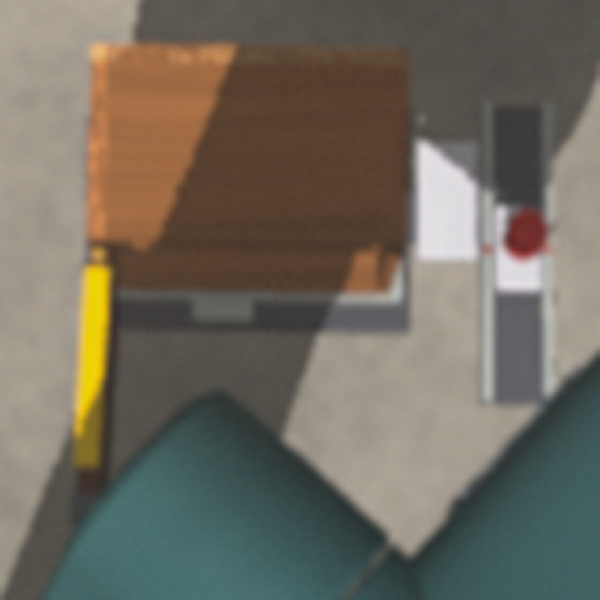

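Call:
jog_arm(
  rows=[
    [0, 0, 0, 0],
    [0, 0, 0, 0],
    [0, 0, 0, 0],
    [0, 0, 0, 0],
    [0, 0, 0, 0],
  ],
)

```text
time_s: 16.35
eef_pos: [0.4922, -0.3351, 0.2143]
orientation: [[1.0, -0.03, -0.0], [-0.03, -1.0, 0.0], [-0.0, -0.0, -1.0]]
ft_force: [0.3, 0.6, -0.2]
opening: 0.0857
finger_force: 0.0
```

Call:
jog_arm(
  rows=[
    [0, 0, 0, 0],
    [0, 0, 0, 0],
    [0, 0, 0, 0],
    [0, 0, 0, 0],
    [0, 0, 0, 0],
  ],
)

```text
time_s: 16.85
eef_pos: [0.4922, -0.3351, 0.2143]
orientation: [[1.0, -0.03, -0.0], [-0.03, -1.0, -0.0], [-0.0, 0.0, -1.0]]
ft_force: [-0.0, -0.3, -0.4]
opening: 0.0857
finger_force: 0.0
```

Call:
jog_arm(
  rows=[
    [0, 0, 0, 0],
    [0, 0, 0, 0],
    [0, 0, 0, 0],
    [0, 0, 0, 0],
    [0, 0, 0, 0],
  ],
)

```text
time_s: 17.35
eef_pos: [0.4923, -0.3351, 0.2143]
orientation: [[1.0, -0.03, 0.0], [-0.03, -1.0, -0.0], [0.0, 0.0, -1.0]]
ft_force: [-1.1, 0.0, -0.8]
opening: 0.0858
finger_force: 0.0
```

Call:
jog_arm(
  rows=[
    [0, 0, 0, 0],
    [0, 0, 0, 0],
    [0, 0, 0, 0],
    [0, 0, 0, 0],
    [0, 0, 0, 0],
  ],
)

```text
time_s: 17.85
eef_pos: [0.4923, -0.3351, 0.2143]
orientation: [[1.0, -0.03, 0.0], [-0.03, -1.0, -0.0], [0.0, 0.0, -1.0]]
ft_force: [-0.8, -0.0, 0.3]
opening: 0.0853
finger_force: 0.0
```

Call:
jog_arm(
  rows=[
    [0, 0, 0, 0],
    [0, 0, 0, 0],
    [0, 0, 0, 0],
    [0, 0, 0, 0],
    [0, 0, 0, 0],
  ],
)

```text
time_s: 18.35
eef_pos: [0.4923, -0.3351, 0.2143]
orientation: [[1.0, -0.03, -0.0], [-0.03, -1.0, 0.0], [-0.0, -0.0, -1.0]]
ft_force: [-0.8, 0.9, -0.7]
opening: 0.0853
finger_force: 0.0
```

Call:
jog_arm(
  rows=[
    [0, 0, 0, 0],
    [0, 0, 0, 0],
    [0, 0, 0, 0],
    [0, 0, 0, 0],
    [0, 0, 0, 0],
  ],
)

```text
time_s: 18.85
eef_pos: [0.4923, -0.3351, 0.2143]
orientation: [[1.0, -0.03, 0.0], [-0.03, -1.0, -0.0], [0.0, 0.0, -1.0]]
ft_force: [-0.4, 1.0, -0.1]
opening: 0.0856
finger_force: 0.0
```

Call:
jog_arm(
  rows=[
    [0, 0, 0, 0],
    [0, 0, 0, 0],
    [0, 0, 0, 0],
    [0, 0, 0, 0],
    [0, 0, 0, 0],
  ],
)

```text
time_s: 19.35
eef_pos: [0.4922, -0.3351, 0.2143]
orientation: [[1.0, -0.03, -0.0], [-0.03, -1.0, 0.0], [-0.0, -0.0, -1.0]]
ft_force: [0.0, -0.2, 0.4]
opening: 0.0854
finger_force: 0.0
```

Call:
jog_arm(
  rows=[
    [0, 0, 0, 0],
    [0, 0, 0, 0],
    [0, 0, 0, 0],
    [0, 0, 0, 0],
    [0, 0, 0, 0],
  ],
)

```text
time_s: 19.85
eef_pos: [0.4923, -0.3351, 0.2143]
orientation: [[1.0, -0.03, -0.0], [-0.03, -1.0, 0.0], [-0.0, -0.0, -1.0]]
ft_force: [0.6, 0.2, 0.1]
opening: 0.0854
finger_force: 0.0
```

Call:
jog_arm(
  rows=[
    [0, 0, 0, 0],
    [0, 0, 0, 0],
    [0, 0, 0, 0],
    [0, 0, 0, 0],
    [0, 0, 0, 0],
  ],
)

```text
time_s: 20.35
eef_pos: [0.4922, -0.3351, 0.2143]
orientation: [[1.0, -0.03, -0.0], [-0.03, -1.0, 0.0], [-0.0, -0.0, -1.0]]
ft_force: [-0.7, -0.1, 1.1]
opening: 0.0855
finger_force: 0.0
```

```bash
python3 - <<'E'
from h import *
p=meas("top"); a=door(p)[0]; print(a)
if abs(a-1.61)<.01: print(finish_job())
E
```

```text
t 20.40 ang 1.616 n 209 edge (1.643, 0.189, 0.67) slide -0.0000 F [-0.6  0.5 -0.3]
1.6108450847701379
the job is handed in; nothing more can be done
None
```

The job is handed in, verdict not shown: the camera put the door at about 1.61 rad (square is 1.571 ± 0.1), at rest for about 5 s with the knob released and the arm clear.

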